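# Put the attenuator and the filter back in their labelled pockets

### The job

The measurement is finished: put the round finned attenuator and the square cavity filter away, each into the storage pocket whose label shows its shape seen from above (disc or square). Leave each standing upright on the floor of its pocket, connector up, and do not tip either of them over on the way.

Things in the scene. Friction and masses are not known exactly. Their poses are not given: they have to be found in the camera images.
- attenuator: the coaxial attenuator: a round bare aluminium body with ring fins, 42 mm diameter and 70 mm tall, standing upright, with a steel connector 18 mm in diameter on top up to 84 mm; about 0.24 kg. Origin: centre of its underside, z up along its axis. Stands on the bench nearer the robot than the pockets, beside two lower round connectors (24 and 31 mm wide).
- filter: the cavity filter: a plain square aluminium block 38 x 38 mm and 70 mm tall, standing upright, with a steel connector 18 mm in diameter and four small brass screws on top, up to 84 mm; about 0.22 kg. Origin: centre of its underside, x and y square to its side faces, z up. Stands on the bench nearer the robot than the pockets, beside two lower round connectors (24 and 31 mm wide).
- pocket_round: The attenuator's pocket: fixed grey pocket, open above, 82 mm square outside, 70 inside, walls 30 mm high, inner floor 5 mm over the bench. On its +x side a ledge of equal height, 48 mm wide, has a white label with a black disc of 32 mm diameter. Origin: centre of the pocket's underside, at bench level; x towards the label, z up; yaw within 15 deg. Three pockets change places; the third (label: slim bar) is occupied.
- pocket_square: The filter's pocket: fixed grey pocket, open above, 82 mm square outside, 70 inside, walls 30 mm high, inner floor 5 mm over the bench. On its +x side a ledge of equal height, 48 mm wide, has a white label with a black square of 29 mm. Origin: centre of the pocket's underside, at bench level; x towards the label, z up; yaw within 15 deg. Three pockets change places; the third (label: slim bar) is occupied.

How it is judged:
At the end, for the whole second after the job is handed in: Attenuator in the disc-labelled pocket, filter in the square-labelled one: each within 26 mm of its pocket's centre seen from above (anywhere inside the walls), underside less than 12 mm above the pocket's underside (on its floor), upright within 10 degrees, at rest (horizontal distance between attenuator and pocket_round below 0.026 m and z of attenuator in the frame of pocket_round below 0.012 m and angle between each of attenuator, filter's own z axis and vertical below 0.17 rad and linear speed of each of attenuator, filter below 0.02 m/s and horizontal distance between filter and pocket_square below 0.026 m and z of filter in the frame of pocket_square below 0.012 m); the robot touches nothing.
It fails at once if the attenuator is tipped by more than 45 degrees (angle between attenuator's own z axis and vertical above 0.785 rad).
It fails at once if the filter is tipped by more than 45 degrees (angle between filter's own z axis and vertical above 0.785 rad).
It also fails if it takes over 51 s, if anything falls off the work surface, if the arm or the gripper's body presses on something with over 40 N, if the wrist force passes 120 N, or if a joint passes its speed limit or range.

### The arm

A 7-joint arm with a two-finger parallel gripper is mounted at the origin on the work surface. World frame = base frame: x ahead of the robot, y to its left, z up, the work surface at z = 0. Lengths are in m, angles in rad, forces in N, time in s.
With the tool pointing down it reaches from about 0.425 to 0.825 m from the base axis. Payload 3.6 kg.
Tool frame: the origin (TCP) lies midway between the tips of the shut fingers; the grasp point (between the pads) lies 19 mm behind it; z points along the fingers, y is the line along which they close (so a half turn about z gives the same grasp; the last joint's range is limited). The gripper opens to 93 mm and grips with 3 to 60 N. Pads are 15 mm wide; open, the fingers measure 128 mm over their backs; the gripper's body (75 mm by 188 mm) begins 65 mm behind the grasp point.
Start: joints at [1.099, 0.615, -0.013, 1.423, 0.008, 1.103, -0.04], TCP at [0.28, -0.586, 0.219] pointing down, gripper open.
Joint ranges: [-3.12, 3.12], [-0.3, 2.06], [-1.34, 1.32], [0.26, 2.42], [-1.36, 4.5], [0.01, 1.98], [-2.84, 2.84]. Speed limits (rad/s): [2.79, 2.79, 3.14, 3.14, 3.14, 3.14, 3.14].

### API

Orientations are given as a 3x3 rotation matrix whose columns are the frame's x, y, z axes.
In Python, from rig import arm gives the robot as it stands.
- The arm moves only by the tool move_arm, never from a script. Its arguments are lists of equal length, an entry for each row: "fingers": the opening in per cent of the stroke, from 0 (shut) to 100 (fully open); "offset": the shift along the world's x, y, z in cm, a list of three; "angular": the turn, a rotation vector about the world's x, y, z in rad, a list of three. A call has 1 to 12 rows; each row is the pose to reach, as a shift and turn from the pose commanded when the call began; what a row does not reach only later rows make up. A row lasts 1/10 s, in which the tool goes at most 50 mm and 8.59 degrees, less where a joint would pass 70% of its speed; a pose out of reach is approached as far as the arm can. A call with a gripper value outside its range is refused whole. The fingers move at their own pace and stop on an object; "newtons" is the grip in N (left out, the last holds). Time passes only in rows, so rows that repeat a pose let the fingers close. It gives the time, the measured TCP pose, the force, the opening and the grip force at its end, in the units of the state.
- arm.get_obs(): the state, without advancing time (a new reading comes with each control period).
- arm.get_image(name): name is "scene" or "side" or "wrist"; returns the picture (400x640x3 uint8, red, green, blue); there is no depth.
- arm.camera_params(name): a dict with "K" (3x3 intrinsics, pixels), "extrinsics" (4x4, takes a point from world to camera coordinates); the wrist camera has in their place "mount" (4x4, takes a point from camera to tool coordinates, whose origin is the TCP and whose axes are the flange's). Camera axes: x right, y down, z forward; pixel columns grow to the right and rows downward; lengths in m; the calibration is good to about 2 mm. A picture is of the moment at which its call begins: read the wrist's pose just before it. camera_params takes no time and is no camera call.
- arm.job_done(): hands the job in; it is judged then, once.
The state is a dict: "clock": time; "joint_pos": joint angles; "qvel": joint speeds; "joint_torque": joint torques, N m; "tcp_pos": TCP position; "tcp_rot": TCP orientation; "ft_force": force on the tool from outside, world axes, zero at the start; "ft_torque": the same for the moment, N m; "grip_width": finger opening in m; "finger_force": force on a finger pad.
Only numpy, scipy, OpenCV 4.12 (cv2) and the standard library are available. Lean on these libraries where they do the work, as an engineer would, in place of code of your own. Each camera call takes 0.05 s, during which the arm holds its last target. There are 200 camera calls.

## Working session

There is one attempt and no reset: what is moved stays moved. The work goes in short steps, Python scripts to look and compute and a tool call to move; the robot and the scene stay as the last step left them, time stands still between calls to the robot, and variables do not carry over. Pictures are saved under pics/ and viewed, at most 10 in all, crops included, and the job is handed in when it is done.

Besides the shell and the picture viewer there is one more tool, called after ">>>" by a JSON object that holds its "name" and its "arguments", one argument or row to a line. move_arm: Moves the arm, as the interface text tells. Its arguments: {"type":"object","properties":{"fingers":{"type":"array","items":{"type":"number"}},"offset":{"type":"array","items":{"type":"array","items":{"type":"number"}}},"angular":{"type":"array","items":{"type":"array","items":{"type":"number"}}},"newtons":{"type":"number"}},"required":["fingers","offset","angular"]}

```bash
mkdir -p pics; python3 - <<'E'
from rig import arm
import cv2,numpy as np
np.set_printoptions(precision=4,suppress=True)
o=arm.get_obs();print(o['clock'],o['tcp_pos'],o['tcp_rot'],o['grip_width'])
for n in ['scene','side','wrist']:
    cv2.imwrite(f'pics/{n}0.png',cv2.cvtColor(arm.get_image(n),cv2.COLOR_RGB2BGR))
    print(n,arm.camera_params(n))
E
```

```text
0.0 [ 0.2799 -0.5858  0.2175] [[ 0.9022  0.4312 -0.0011]
 [ 0.4312 -0.9022  0.0023]
 [-0.     -0.0025 -1.    ]] 0.09296749181546782
scene {'K': array([[422.0747,   0.    , 317.9113],
       [  0.    , 422.0747, 195.3116],
       [  0.    ,   0.    ,   1.    ]]), 'extrinsics': array([[ 0.3165,  0.9485,  0.0143, -0.1931],
       [ 0.7377, -0.2367, -0.6323, -0.3837],
       [-0.5964,  0.2107, -0.7746,  1.2491],
       [ 0.    ,  0.    ,  0.    ,  1.    ]])}
side {'K': array([[419.8021,   0.    , 321.8876],
       [  0.    , 419.8021, 203.0006],
       [  0.    ,   0.    ,   1.    ]]), 'extrinsics': array([[-0.796 , -0.6051,  0.0144,  0.4216],
       [-0.3846,  0.4872, -0.7841,  0.2265],
       [ 0.4675, -0.6296, -0.6205,  0.5855],
       [ 0.    ,  0.    ,  0.    ,  1.    ]])}
wrist {'K': array([[334.9857,   0.    , 319.6444],
       [  0.    , 334.9857, 200.0816],
       [  0.    ,   0.    ,   1.    ]]), 'mount': array([[-0.0004, -0.9684, -0.2493,  0.0691],
       [ 1.    , -0.0002, -0.0008,  0.0002],
       [ 0.0007, -0.2493,  0.9684, -0.1664],
       [ 0.    ,  0.    ,  0.    ,  1.    ]])}
```

View pics/scene0.png

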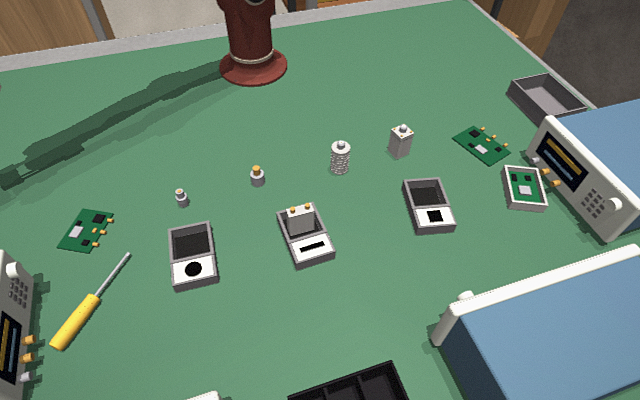

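View pics/side0.png

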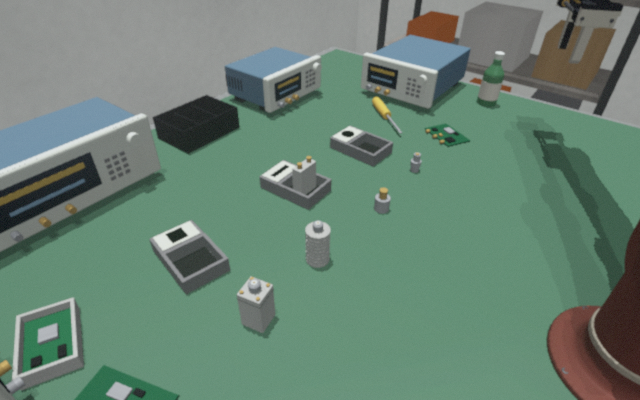

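The scene picture shows the attenuator (connector top at about 341,144), the filter (403,127), the disc pocket (195,250), the square pocket (428,203) and the occupied bar pocket between them. The side picture shows the attenuator at 318,226, the filter at 255,285, and the disc and square pockets at 362,145 and 190,255. Next I'll enlarge crops for accurate pixels.

```bash
python3 - <<'E'
import cv2,numpy as np
s=cv2.imread('pics/scene0.png');d=cv2.imread('pics/side0.png')
def c(im,x,y,w,h,k): return cv2.resize(im[y:y+h,x:x+w],None,fx=k,fy=k,interpolation=cv2.INTER_CUBIC)
# rows of 3: 100px*... 
a=np.hstack([c(s,155,215,66,75,4),c(s,395,170,66,75,4),c(s,325,115,66+2,75,4)])
b=np.hstack([c(d,325,120,75,50,4)[:, :], c(d,145,215,90,75,4)[:200*1+100][:200] ])if 0 else None
r2=np.hstack([c(s,366,115,66,75,4),c(d,290,210,60,75,4),c(d,225,270,70,75,4)])
w=800
p=lambda x:cv2.copyMakeBorder(x,0,0,0,w-x.shape[1],cv2.BORDER_CONSTANT)
cv2.imwrite('pics/c1.png',np.vstack([p(a),p(r2)]))
E
```

```text
(no output)
```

View pics/c1.png

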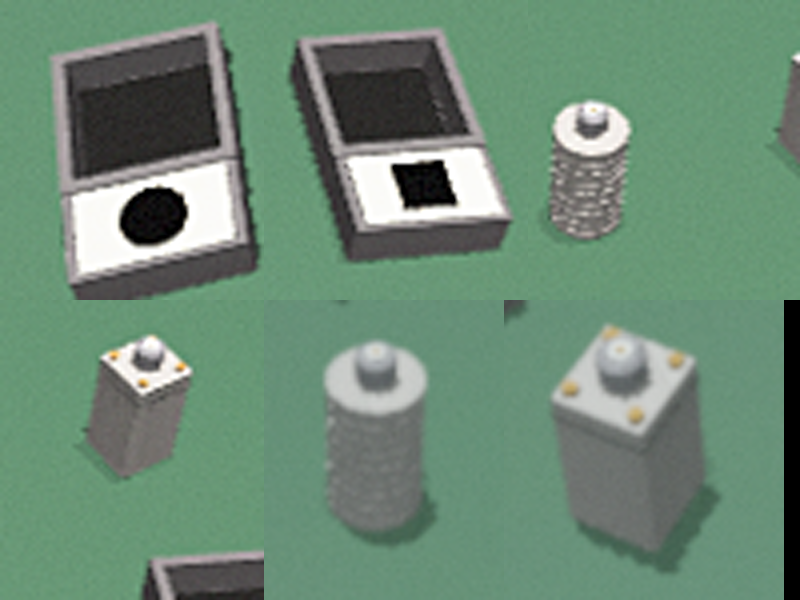

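Crops: pocket rims, labels, and the top faces of both parts are clear. I'll back-project these corners onto their known heights.

```bash
cat > h.py <<'E'
from rig import arm
import numpy as np
from scipy.optimize import least_squares
np.set_printoptions(precision=4,suppress=True)
def cam(n):
    p=arm.camera_params(n); return p['K'],p['extrinsics']
def wrist_cam(o):
    p=arm.camera_params('wrist'); T=np.eye(4);T[:3,:3]=o['tcp_rot'];T[:3,3]=o['tcp_pos']
    return p['K'],np.linalg.inv(T@p['mount'])
def back(c,uv,z):
    K,E=c; R,t=E[:3,:3],E[:3,3]; C=-R.T@t
    d=(R.T@np.linalg.inv(K)@np.c_[np.atleast_2d(uv),np.ones(len(np.atleast_2d(uv)))].T).T
    return C+d*((z-C[2])/d[:,2])[:,None]
def proj(c,P):
    K,E=c; q=(np.c_[P,np.ones(len(P))]@E.T)[:,:3]@K.T; return q[:,:2]/q[:,2:]
def fit(W,L):  # planar rigid fit W=R L+t
    f=lambda p:(np.c_[np.cos(p[2])*L[:,0]-np.sin(p[2])*L[:,1]+p[0],np.sin(p[2])*L[:,0]+np.cos(p[2])*L[:,1]+p[1]]-W[:,:2]).ravel()
    r=least_squares(f,[*W[:,:2].mean(0),0]); return r.x,r.fun.reshape(-1,2)*1e3
E
python3 - <<'E'
from h import *
S,D=cam('scene'),cam('side')
m=lambda pts,ox,oy,cx,cy:np.array([[(x-cx)/4+ox,(y-cy)/4+oy] for x,y in pts])
L=np.array([[-41,-41],[-41,41],[89,41],[89,-41],[65,0]])/1e3
for n,p in [('disc',m([(53,60),(213,25),(247,241),(72,283),(153,216)],155,215,0,0)),('sq',m([(303,38),(441,30),(508,218),(348,228),(426,185)],395,170,264,0))]:
    x,e=fit(back(S,p,.03),L);print(n,x,np.degrees(x[2]));print(e.round(1).tolist())
for n,c,p in [('scene',S,m([(100,357),(150,335),(190,370),(143,397)],366,115,0,300)),('side',D,m([(641,437),(694,360),(610,328),(553,403)],225,270,504,300))]:
    W=back(c,p,.07); print('filt',n,W[:,:2].mean(0)); print(W[:,:2].tolist())
    Q=np.array([[-19,-19],[-19,19],[19,19],[19,-19]])/1e3
    print(fit(W,Q)[0])
for n,c,p in [('scene',S,m([(553,130),(631,130),(592,100),(592,159),(592,130)],325,115,528,0)),('side',D,m([(325,377),(428,377),(376,342),(376,412),(376,377)],290,210,264,300))]:
    W=back(c,p,.07); print('att',n,W[:,:2].tolist())
print(back(S,[[258,168],[181,190]],.04)[:,:2], 'small conns')
print(back(S,[[301,212]],.05)[:,:2], 'occupant')
E
```

```text
disc [ 0.5858 -0.2547 -0.0388] -2.2251848678116715
[[-2.2, -1.5], [-2.0, 1.6], [1.1, 1.4], [1.2, -2.0], [1.9, 0.5]]
sq [ 0.6154  0.2445 -0.244 ] -13.978031204666399
[[-2.0, -1.4], [-0.3, 2.2], [1.5, 0.8], [1.1, 1.8], [-0.3, -3.4]]
filt scene [0.4609 0.2542]
[[0.4471146365685832, 0.2316887729328034], [0.4385102195789409, 0.26779062273484566], [0.47290933415142655, 0.27657818531121614], [0.48517935926891886, 0.24087269361006267]]
[0.4609 0.2542 0.263 ]
filt side [0.4531 0.2578]
[[0.4315575406181147, 0.27194204937790933], [0.44033507826580354, 0.23576171532322254], [0.47456577590086013, 0.24338871915208493], [0.4657982171224727, 0.2801046836460249]]
[ 0.4531  0.2578 -2.761 ]
att scene [[0.46185651090263025, 0.07958475691493691], [0.474970029191248, 0.12088227885189637], [0.4458410707590821, 0.10863427937654105], [0.4895508874761084, 0.09234564072621618], [0.4684101867064955, 0.10022380772655357]]
att side [[0.47844048789416316, 0.11453188440109169], [0.44496850613374317, 0.08822683737642067], [0.475405600932544, 0.08398791433776526], [0.44899495954644186, 0.11820846680343494], [0.4618780281930217, 0.10151573601761221]]
[[ 0.445  -0.0854]
 [ 0.4575 -0.2546]] small conns
[[ 0.5979 -0.0325]] occupant
```

Estimates: attenuator about (0.465, 0.101), filter about (0.457, 0.256) with yaw about 0.32, disc pocket (0.586, -0.255), square pocket (0.615, 0.245). Moving over the parts for a wrist view.

>>> {"name": "move_arm", "arguments": {
  "fingers": [100,100,100,100,100,100,100,100,100,100,100,100],
  "offset": [
    [3,4,0.3],
    [6,8,0.3],
    [9,12,0.3],
    [12,16,0.3],
    [15,20,0.3],
    [18,24,0.3],
    [20,28.5,0.3],
    [21,33.4,0.3],
    [21.5,38.3,0.3],
    [22,43.2,0.3],
    [22,48.1,0.3],
    [22,53,0.3]
  ],
  "angular": [
    [0,0,0],
    [0,0,0],
    [0,0,0],
    [0,0,0],
    [0,0,0],
    [0,0,0],
    [0,0,0],
    [0,0,0],
    [0,0,0],
    [0,0,0],
    [0,0,-0.06],
    [0,0,-0.12]
  ]
}}

```text
clock: 1.35
tcp_pos: [0.5, -0.0544, 0.2215]
tcp_rot: [[0.948, 0.318, -0.0], [0.318, -0.948, 0.0], [-0.0, -0.0, -1.0]]
ft_force: [0.3, -0.0, -1.0]
grip_width: 0.0929
finger_force: 0.0
```

>>> {"name": "move_arm", "arguments": {
  "fingers": [100,100,100,100,100,100,100],
  "offset": [
    [-1,4.9,0],
    [-2,9.7,0],
    [-3,14.5,0],
    [-3.5,19.3,0],
    [-4,23.6,0],
    [-4,23.6,0],
    [-4,23.6,0]
  ],
  "angular": [
    [0,0,0],
    [0,0,0],
    [0,0,0],
    [0,0,0],
    [0,0,0],
    [0,0,0],
    [0,0,0]
  ]
}}

```text
clock: 2.05
tcp_pos: [0.4598, 0.1804, 0.2214]
tcp_rot: [[0.946, 0.323, -0.001], [0.323, -0.946, -0.0], [-0.001, 0.0, -1.0]]
ft_force: [1.0, -0.8, -0.7]
grip_width: 0.0928
finger_force: 0.0
```

```bash
python3 - <<'E'
from h import *
import cv2,pickle
o=arm.get_obs();im=arm.get_image('wrist');print(o['clock'],o['tcp_pos'],o['tcp_rot'],o['joint_pos'])
pickle.dump(o,open('o1.pkl','wb'))
cv2.imwrite('pics/w1.png',cv2.cvtColor(im,cv2.COLOR_RGB2BGR))
c=wrist_cam(o)
print(proj(c,np.array([[.457,.256,.07],[.465,.101,.07],[.6154,.2445,.03]])))
E
```

```text
2.05 [0.4598 0.1804 0.2214] [[ 0.9464  0.3229 -0.0006]
 [ 0.3229 -0.9464 -0.0004]
 [-0.0007  0.0002 -1.    ]] [-0.3377  0.3737 -0.1115  1.8574  0.0515  0.914  -1.715 ]
[[243.6702 164.9783]
 [397.6174 207.8081]
 [308.7435   7.3544]]
```

View pics/w1.png

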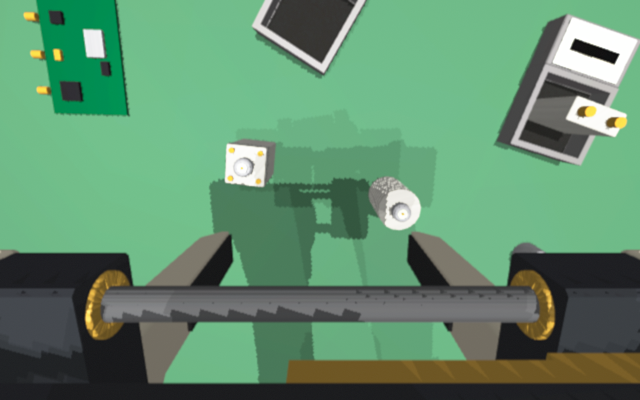

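The wrist view shows the filter's top face centred near (246,166), almost square to the tool, and the attenuator's top disc at (401,210).

```bash
python3 - <<'E'
from h import *
import pickle,cv2
o=pickle.load(open('o1.pkl','rb'));c=wrist_cam(o)
W=back(c,[[228,143],[269,146],[265,188],[225,185]],.07)
im=cv2.imread('pics/w1.png')
m=(im.min(2)>170).astype(np.uint8)
for x0,y0,x1,y1 in [(215,130,285,200),(365,170,430,240)]:
    k=cv2.morphologyEx(m[y0:y1,x0:x1],cv2.MORPH_CLOSE,np.ones((5,5)))
    cs=max(cv2.findContours(k,0,2)[0],key=cv2.contourArea)
    r=cv2.minAreaRect(cs); print(r[0][0]+x0,r[0][1]+y0,r[1],r[2]); 
    if x0<300: B=cv2.boxPoints(r)+[x0,y0]; G=back(c,B,.07)[:,:2]; print(G.mean(0)); e=np.diff(G,axis=0); print(np.degrees(np.arctan2(e[:,1],e[:,0]))%90,np.hypot(*e.T))
    else: print(back(c,np.array(cv2.minEnclosingCircle(cs)[0])+[x0,y0],.07),cv2.minEnclosingCircle(cs))
print(W[:,:2].mean(0)); e=np.diff(W[:,:2],axis=0);print(np.degrees(np.arctan2(e[:,1],e[:,0]))%90)
print(np.degrees(np.arctan2(o['tcp_rot'][1,1],o['tcp_rot'][0,1])))
print('bench ring att:',back(c,[401,210],.07))
E
```

```text
244.5841579437256 164.65841674804688 (40.89603042602539, 39.801490783691406) 5.710593223571777
[0.4573 0.2552]
[ 9.1225 13.1338 10.8397] [0.0384 0.0382 0.0385]
402.9835624694824 204.65616607666016 (35.17408752441406, 50.51041030883789) 6.009005546569824
[[0.4695 0.103  0.07  ]] ((32.5, 33.0), 26.40559196472168)
[0.4572 0.253 ]
[14.6609 11.1938 14.4225]
-71.16052076837471
bench ring att: [[0.464 0.097 0.07 ]]
```

Taking the filter at (0.457, 0.254), yaw about 13°.

>>> {"name": "move_arm", "arguments": {
  "fingers": [100,100,100,100,100,100,100,100,100],
  "offset": [
    [-0.2,3.7,0],
    [-0.3,7.4,-2],
    [-0.3,7.4,-6],
    [-0.3,7.4,-10],
    [-0.3,7.4,-14],
    [-0.3,7.4,-17],
    [-0.3,7.4,-18.7],
    [-0.3,7.4,-18.7],
    [-0.3,7.4,-18.7]
  ],
  "angular": [
    [0,0,-0.05],
    [0,0,-0.1],
    [0,0,-0.1],
    [0,0,-0.1],
    [0,0,-0.1],
    [0,0,-0.1],
    [0,0,-0.1],
    [0,0,-0.1],
    [0,0,-0.1]
  ]
}}

```text
clock: 3.0
tcp_pos: [0.4582, 0.252, 0.0349]
tcp_rot: [[0.975, 0.221, 0.0], [0.221, -0.975, -0.001], [0.0, 0.001, -1.0]]
ft_force: [0.7, -0.0, 0.9]
grip_width: 0.0929
finger_force: 0.0
```

>>> {"name": "move_arm", "arguments": {
  "fingers": [30,30,30,30,30,30,30,30],
  "offset": [
    [0,0,0],
    [0,0,0],
    [0,0,0],
    [0,0,0],
    [0,0,0],
    [0,0,0],
    [0,0,0],
    [0,0,0]
  ],
  "angular": [
    [0,0,0],
    [0,0,0],
    [0,0,0],
    [0,0,0],
    [0,0,0],
    [0,0,0],
    [0,0,0],
    [0,0,0]
  ],
  "newtons": 25
}}

```text
clock: 3.8
tcp_pos: [0.4572, 0.2538, 0.0346]
tcp_rot: [[0.975, 0.224, -0.0], [0.224, -0.975, 0.0], [0.0, -0.0, -1.0]]
ft_force: [1.1, -0.4, 0.5]
grip_width: 0.0377
finger_force: 25.0
```

>>> {"name": "move_arm", "arguments": {
  "fingers": [30,30,30,30,30,30,30,30],
  "offset": [
    [0,0,1.5],
    [0,0,4],
    [0,0,8],
    [3,-0.2,11],
    [7,-0.5,11],
    [10,-0.8,11],
    [10,-0.8,11],
    [10,-0.8,11]
  ],
  "angular": [
    [0,0,0],
    [0,0,0],
    [0,0,0],
    [0,0,0],
    [0,0,0],
    [0,0,0],
    [0,0,0],
    [0,0,0]
  ]
}}

```text
clock: 4.6
tcp_pos: [0.5564, 0.2448, 0.1434]
tcp_rot: [[0.975, 0.223, -0.003], [0.223, -0.975, -0.001], [-0.003, 0.0, -1.0]]
ft_force: [0.3, 0.1, -2.6]
grip_width: 0.038
finger_force: 25.0
```

```bash
python3 - <<'E'
from h import *
import cv2,pickle
o=arm.get_obs();im=arm.get_image('wrist');print(o['clock'],o['tcp_pos'],o['grip_width'],o['finger_force'])
pickle.dump(o,open('o2.pkl','wb'))
cv2.imwrite('pics/w2.png',cv2.cvtColor(im,cv2.COLOR_RGB2BGR))
c=wrist_cam(o)
th=-.244;R=np.array([[np.cos(th),-np.sin(th)],[np.sin(th),np.cos(th)]])
P=np.array([[-41,-41],[-41,41],[89,41],[89,-41],[65,0]])/1e3@R.T+[.6154,.2445]
print(proj(c,np.c_[P,np.full(5,.03)]))
E
```

```text
4.6 [0.5564 0.2448 0.1434] 0.03803719344305173 24.979271292686462
[[356.412  193.7091]
 [269.543  150.3507]
 [342.6479  -6.561 ]
 [436.7342  47.3887]
 [375.0572  51.4557]]
```

View pics/w2.png

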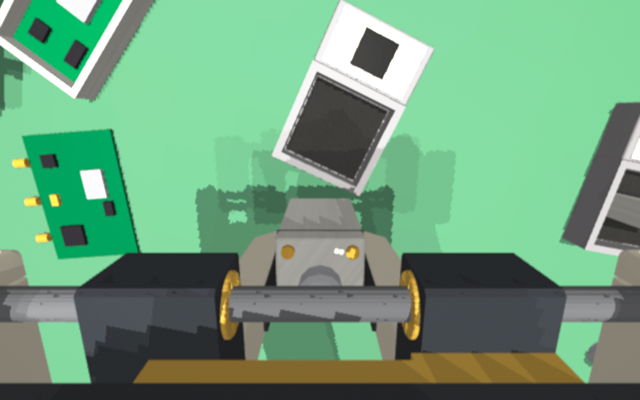

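The wrist view shows the square pocket's corners at (358,194), (272,156), (343,0) and (433,48), within a few pixels of prediction. The filter is held upright, so I'll lower it.

>>> {"name": "move_arm", "arguments": {
  "fingers": [30,30,30,30,30,30,30,30,30],
  "offset": [
    [3,0,0],
    [5.8,0,0],
    [5.8,0,-2.5],
    [5.8,0,-5.5],
    [5.8,0,-8],
    [5.8,0,-9.5],
    [5.8,0,-10.2],
    [5.8,0,-10.3],
    [5.8,0,-10.3]
  ],
  "angular": [
    [0,0,0],
    [0,0,0],
    [0,0,0],
    [0,0,0],
    [0,0,0],
    [0,0,0],
    [0,0,0],
    [0,0,0],
    [0,0,0]
  ]
}}

```text
clock: 5.55
tcp_pos: [0.6158, 0.2461, 0.0427]
tcp_rot: [[0.975, 0.224, 0.002], [0.224, -0.975, 0.001], [0.002, -0.001, -1.0]]
ft_force: [-0.5, 0.7, -2.5]
grip_width: 0.0377
finger_force: 25.0
```

>>> {"name": "move_arm", "arguments": {
  "fingers": [30,30,30,30],
  "offset": [
    [0,0,-0.1],
    [0,0,-0.2],
    [0,0,-0.25],
    [0,0,-0.25]
  ],
  "angular": [
    [0,0,0],
    [0,0,0],
    [0,0,0],
    [0,0,0]
  ]
}}

```text
clock: 5.95
tcp_pos: [0.6157, 0.2457, 0.0397]
tcp_rot: [[0.975, 0.224, 0.001], [0.224, -0.975, 0.0], [0.001, -0.0, -1.0]]
ft_force: [0.2, -0.4, -0.5]
grip_width: 0.0377
finger_force: 25.0
```

>>> {"name": "move_arm", "arguments": {
  "fingers": [60,80,100,100,100,100,100,100,100,100,100,100],
  "offset": [
    [0,0,0],
    [0,0,0],
    [0,0,0],
    [0,0,0],
    [0,0,0],
    [0,0,0],
    [0,0,2],
    [0,0,6],
    [0,0,10],
    [0,0,14],
    [0,0,15],
    [0,0,15]
  ],
  "angular": [
    [0,0,0],
    [0,0,0],
    [0,0,0],
    [0,0,0],
    [0,0,0],
    [0,0,0],
    [0,0,0],
    [0,0,0],
    [0,0,0],
    [0,0,0],
    [0,0,0],
    [0,0,0]
  ]
}}

```text
clock: 7.15
tcp_pos: [0.6163, 0.246, 0.1913]
tcp_rot: [[0.975, 0.224, 0.004], [0.224, -0.975, 0.002], [0.005, -0.001, -1.0]]
ft_force: [0.3, -0.4, -0.1]
grip_width: 0.0932
finger_force: 0.0
```

```bash
python3 - <<'E'
from h import *
import cv2
o=arm.get_obs();print(o['clock'],o['tcp_pos'],o['grip_width'])
s=arm.get_image('scene');d=arm.get_image('side')
f=lambda im,x,y:cv2.resize(cv2.cvtColor(im,cv2.COLOR_RGB2BGR)[y:y+150,x:x+130],None,fx=3,fy=3,interpolation=cv2.INTER_CUBIC)
cv2.imwrite('pics/s2.png',np.hstack([f(s,350,110),f(d,130,170)]))
E
```

```text
7.15 [0.6163 0.246  0.1913] 0.09322925004143803
```

View pics/s2.png

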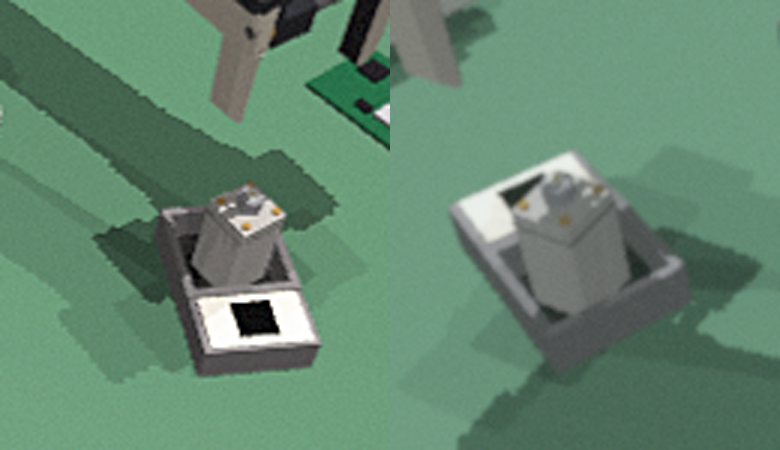

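The filter stands upright inside the square pocket. Now the attenuator at (0.465, 0.099).

>>> {"name": "move_arm", "arguments": {
  "fingers": [100,100,100,100,100,100,100,100,100,100,100,100],
  "offset": [
    [-3.1,-3,0],
    [-6.2,-6,0],
    [-9.3,-9,0],
    [-12.4,-12,0],
    [-15.1,-14.7,0],
    [-15.1,-14.7,-2],
    [-15.1,-14.7,-6],
    [-15.1,-14.7,-10],
    [-15.1,-14.7,-13],
    [-15.1,-14.7,-15.5],
    [-15.1,-14.7,-15.5],
    [-15.1,-14.7,-15.5]
  ],
  "angular": [
    [0,0,0],
    [0,0,0],
    [0,0,0],
    [0,0,0],
    [0,0,0],
    [0,0,0],
    [0,0,0],
    [0,0,0],
    [0,0,0],
    [0,0,0],
    [0,0,0],
    [0,0,0]
  ]
}}

```text
clock: 8.45
tcp_pos: [0.4631, 0.0983, 0.0332]
tcp_rot: [[0.975, 0.224, -0.003], [0.224, -0.975, -0.001], [-0.003, -0.0, -1.0]]
ft_force: [0.4, 0.3, 0.2]
grip_width: 0.0926
finger_force: 0.0
```

>>> {"name": "move_arm", "arguments": {
  "fingers": [30,30,30,30,30,30,30,30],
  "offset": [
    [0,0,0],
    [0,0,0],
    [0,0,0],
    [0,0,0],
    [0,0,0],
    [0,0,0],
    [0,0,0],
    [0,0,0]
  ],
  "angular": [
    [0,0,0],
    [0,0,0],
    [0,0,0],
    [0,0,0],
    [0,0,0],
    [0,0,0],
    [0,0,0],
    [0,0,0]
  ],
  "newtons": 25
}}

```text
clock: 9.25
tcp_pos: [0.4643, 0.0987, 0.0342]
tcp_rot: [[0.975, 0.224, 0.0], [0.224, -0.975, 0.0], [0.0, -0.0, -1.0]]
ft_force: [-0.9, 0.2, 1.6]
grip_width: 0.0419
finger_force: 25.0
```

>>> {"name": "move_arm", "arguments": {
  "fingers": [30,30,30,30,30,30,30,30,30,30,30,30],
  "offset": [
    [0,0,1.5],
    [0,0,4],
    [0,0,8],
    [0,0,11],
    [1,-4,11],
    [2,-8,11],
    [3,-12,11],
    [4,-16,11],
    [5,-20,11],
    [5.5,-24,11],
    [6,-28,11],
    [6,-30,11]
  ],
  "angular": [
    [0,0,0],
    [0,0,0],
    [0,0,0],
    [0,0,0],
    [0,0,0],
    [0,0,0],
    [0,0,0],
    [0,0,0],
    [0,0,0],
    [0,0,0],
    [0,0,0],
    [0,0,0]
  ]
}}

```text
clock: 10.45
tcp_pos: [0.5232, -0.2067, 0.1432]
tcp_rot: [[0.976, 0.218, -0.002], [0.218, -0.976, -0.002], [-0.002, 0.002, -1.0]]
ft_force: [-0.4, -1.0, -2.6]
grip_width: 0.0421
finger_force: 25.0
```

>>> {"name": "move_arm", "arguments": {
  "fingers": [30,30,30,30],
  "offset": [
    [0,-2.5,0],
    [0,-5,0],
    [0,-5,0],
    [0,-5,0]
  ],
  "angular": [
    [0,0,0],
    [0,0,0],
    [0,0,0],
    [0,0,0]
  ]
}}

```text
clock: 10.85
tcp_pos: [0.5233, -0.2513, 0.1432]
tcp_rot: [[0.975, 0.222, -0.002], [0.222, -0.975, 0.001], [-0.002, -0.002, -1.0]]
ft_force: [0.3, 0.5, -2.7]
grip_width: 0.0417
finger_force: 25.0
```

```bash
python3 - <<'E'
from h import *
import cv2,pickle
o=arm.get_obs();im=arm.get_image('wrist');print(o['clock'],o['tcp_pos'],o['grip_width'],o['finger_force'])
cv2.imwrite('pics/w3.png',cv2.cvtColor(im,cv2.COLOR_RGB2BGR))
c=wrist_cam(o)
th=-.0388;R=np.array([[np.cos(th),-np.sin(th)],[np.sin(th),np.cos(th)]])
P=np.array([[-41,-41],[-41,41],[89,41],[89,-41],[65,0]])/1e3@R.T+[.5858,-.2547]
print(proj(c,np.c_[P,np.full(5,.03)]))
E
```

```text
10.85 [ 0.5233 -0.2513  0.1432] 0.041674682116055524 24.997094571590424
[[374.1085 185.2851]
 [280.419  160.2976]
 [320.9478  -8.5312]
 [425.4913  23.0027]
 [364.3986  41.0189]]
```

View pics/w3.png

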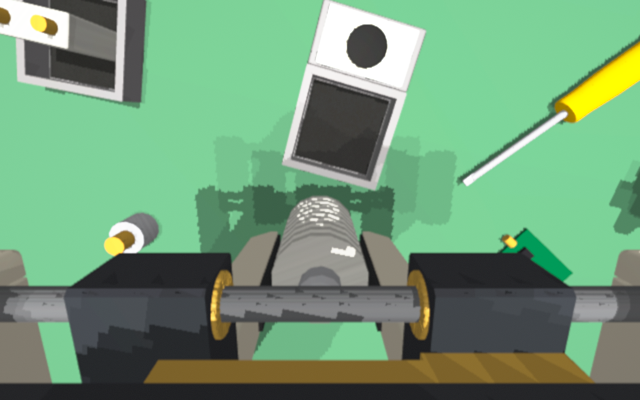

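The wrist view shows the disc-labelled pocket ahead (corners at (375,188) and (283,163)), about 3 mm nearer than predicted, so I take (0.583, -0.256). The attenuator is held upright. Lowering.

>>> {"name": "move_arm", "arguments": {
  "fingers": [30,30,30,30,30,30,30,30,30,30,30,30],
  "offset": [
    [3,-0.2,0],
    [6,-0.4,0],
    [6,-0.4,-2.5],
    [6,-0.4,-5.5],
    [6,-0.4,-8],
    [6,-0.4,-9.5],
    [6,-0.4,-10.2],
    [6,-0.4,-10.3],
    [6,-0.4,-10.4],
    [6,-0.4,-10.5],
    [6,-0.4,-10.5],
    [6,-0.4,-10.5]
  ],
  "angular": [
    [0,0,0],
    [0,0,0],
    [0,0,0],
    [0,0,0],
    [0,0,0],
    [0,0,0],
    [0,0,0],
    [0,0,0],
    [0,0,0],
    [0,0,0],
    [0,0,0],
    [0,0,0]
  ]
}}

```text
clock: 12.1
tcp_pos: [0.5846, -0.2556, 0.0398]
tcp_rot: [[0.975, 0.224, 0.001], [0.224, -0.975, -0.0], [0.001, 0.001, -1.0]]
ft_force: [0.0, -0.9, -3.1]
grip_width: 0.0414
finger_force: 25.0
```

>>> {"name": "move_arm", "arguments": {
  "fingers": [30,30,30],
  "offset": [
    [0,0,-0.1],
    [0,0,-0.1],
    [0,0,-0.1]
  ],
  "angular": [
    [0,0,0],
    [0,0,0],
    [0,0,0]
  ]
}}

```text
clock: 12.4
tcp_pos: [0.5847, -0.2557, 0.0393]
tcp_rot: [[0.975, 0.224, 0.001], [0.224, -0.975, -0.0], [0.001, 0.001, -1.0]]
ft_force: [-2.1, 1.0, 5.6]
grip_width: 0.0416
finger_force: 25.0
```

Contact with the floor is felt (+5.6 N). Releasing and rising.

>>> {"name": "move_arm", "arguments": {
  "fingers": [60,80,100,100,100,100,100,100,100,100,100,100],
  "offset": [
    [0,0,0],
    [0,0,0],
    [0,0,0],
    [0,0,0],
    [0,0,0],
    [0,0,0],
    [0,0,2],
    [0,0,6],
    [0,0,10],
    [0,0,14],
    [0,0,15],
    [0,0,15]
  ],
  "angular": [
    [0,0,0],
    [0,0,0],
    [0,0,0],
    [0,0,0],
    [0,0,0],
    [0,0,0],
    [0,0,0],
    [0,0,0],
    [0,0,0],
    [0,0,0],
    [0,0,0],
    [0,0,0]
  ]
}}

```text
clock: 13.6
tcp_pos: [0.5854, -0.2558, 0.1903]
tcp_rot: [[0.975, 0.224, 0.004], [0.224, -0.975, -0.002], [0.004, 0.003, -1.0]]
ft_force: [0.8, -0.5, -0.4]
grip_width: 0.093
finger_force: 0.0
```

```bash
python3 - <<'E'
from h import *
import cv2
o=arm.get_obs();print(o['clock'],o['tcp_pos'],o['grip_width'],o['qvel'])
cv2.imwrite('pics/s3.png',np.vstack([cv2.cvtColor(arm.get_image(n),cv2.COLOR_RGB2BGR)[100:400] for n in('scene','side')]))
E
```

```text
13.6 [ 0.5854 -0.2558  0.1903] 0.09296784111560456 [-0.0016  0.0508  0.0044  0.0643  0.0009 -0.0113 -0.0006]
```

View pics/s3.png

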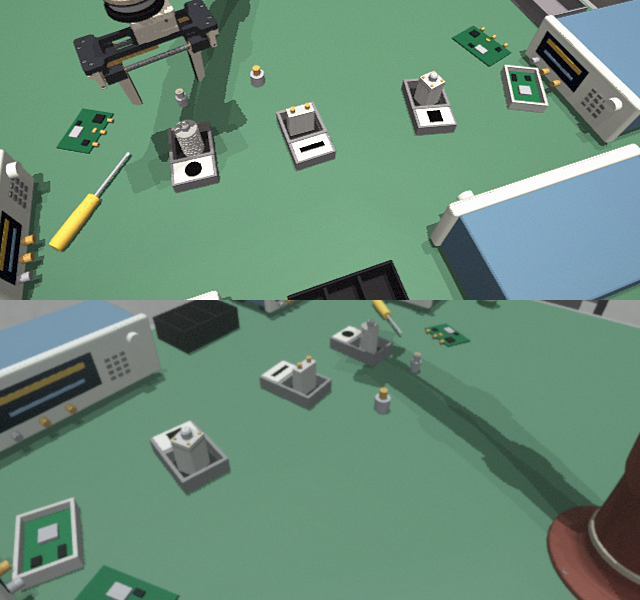

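Both parts stand upright in their pockets: the attenuator at scene (187,140) by the disc label, the filter at (432,90) by the square label. The gripper is clear, so I'm handing in.

```bash
python3 -c "
from rig import arm
print(arm.job_done())"
```

```text
the job is handed in; nothing more can be done
None
```

The job is handed in at about 14 s on the clock: in the last pictures the attenuator stands upright in the disc pocket and the filter upright in the square pocket, with the gripper clear of both; no verdict was returned.

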